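# Shut the dryer head, find the loose bolt, hold its cap open

### The job

The sheet is in the drying head: first swing its lid fully shut. Then tap down on the brass bolts around it until you find the loose one, the one that sinks and stays down, and lift that bolt's cap (never a tight one's) by its orange tab to about half open or further, so that a colleague can get at it. Finish while still holding the cap up, and leave the lid shut and the core tube, beaker and spanner where they are.

Things in the scene. Friction and masses are not known exactly. Their poses are not given: they have to be found in the camera images.
- press: the round drying head, fixed to the bench: blue foot disc 336 mm across and 20 mm high, on it a steel pan 180 mm across whose rim is 56 mm above the bench. Origin: centre of the disc's underside, on the bench; z up; its x axis points from the front bolt across the pan to the lid's hinge
- lid (a joint): lid of the pan, a steel disc 170 mm across and 14 mm thick on a stiff hinge that stays where it is left (about 1 to 8 N on its bar moves it): 0 = fully shut (flat, lid top 73 mm above the bench), grows as it opens (rad), stop at 1.3
- lid_bar (a point): middle of the black round bar (16 mm thick, 84 mm long, parallel to the lid's hinge) that stands on the lid near its free edge. Shut, its centre is 104 mm above the bench. Seen from the lid's hinge line with the lid shut it lies 155 mm towards the front bolt (along -x of the press) and 40 mm up, and turns with the lid
- lid_hinge (a point): point on the lid's hinge axis, in the lid's mid-plane across; the axis runs along y of the press, 64 mm above the bench; it does not move
- bolt_1_top (a point): centre of the top face of the right-hand (seen from the robot) bolt's brass head: upright, round, 20 mm across, standing through a 27 mm window in its steel cap; its top is 74 mm above the bench and 16 mm above the cap plate as long as the bolt has not sunk. The bolt stands 135 mm from the middle of the press
- bolt_1 (a joint): how far that bolt has sunk in its bore (m), 0 at the start. A tight bolt stays put (less than 1 mm); the loose one slides down 8 mm to its stop under a push of about 3 N and stays down. Which of the three is loose changes every time
- cap_1 (a joint): cap of the right-hand (seen from the robot) bolt: steel plate 62 mm long, 50 mm wide, 6 mm thick, hinged on the side towards the pan; 0 = shut (flat), grows as its tab is lifted up and over towards the pan (rad), stop at 1.5. Springs shut by itself: about 1 to 2 N at the tab holds it open
- tab_1 (a point): centre of the upright orange tab at the outer end of that cap: 24 mm wide parallel to the cap's hinge, 12 mm thick, 36 mm tall (57 to 93 mm above the bench with the cap shut). Its z axis points up out of the cap plate, y runs along the hinge, -x points away from the pan. With the cap shut it lies 42 mm outward of the bolt's axis, 72 mm outward of the cap's hinge axis and 20 mm above it; free space on both 24 mm-apart sides
- cap_1_hinge (a point): middle of that cap's hinge axis, 55 mm above the bench, 30 mm from the bolt's axis towards the pan; does not move
- bolt_2_top (a point): centre of the top face of the front (nearest the robot) bolt's brass head: upright, round, 20 mm across, standing through a 27 mm window in its steel cap; its top is 74 mm above the bench and 16 mm above the cap plate as long as the bolt has not sunk. The bolt stands 135 mm from the middle of the press
- bolt_2 (a joint): how far that bolt has sunk in its bore (m), 0 at the start. A tight bolt stays put (less than 1 mm); the loose one slides down 8 mm to its stop under a push of about 3 N and stays down. Which of the three is loose changes every time
- cap_2 (a joint): cap of the front (nearest the robot) bolt: steel plate 62 mm long, 50 mm wide, 6 mm thick, hinged on the side towards the pan; 0 = shut (flat), grows as its tab is lifted up and over towards the pan (rad), stop at 1.5. Springs shut by itself: about 1 to 2 N at the tab holds it open
- tab_2 (a point): centre of the upright orange tab at the outer end of that cap: 24 mm wide parallel to the cap's hinge, 12 mm thick, 36 mm tall (57 to 93 mm above the bench with the cap shut). Its z axis points up out of the cap plate, y runs along the hinge, -x points away from the pan. With the cap shut it lies 42 mm outward of the bolt's axis, 72 mm outward of the cap's hinge axis and 20 mm above it; free space on both 24 mm-apart sides
- cap_2_hinge (a point): middle of that cap's hinge axis, 55 mm above the bench, 30 mm from the bolt's axis towards the pan; does not move
- bolt_3_top (a point): centre of the top face of the left-hand (seen from the robot) bolt's brass head: upright, round, 20 mm across, standing through a 27 mm window in its steel cap; its top is 74 mm above the bench and 16 mm above the cap plate as long as the bolt has not sunk. The bolt stands 135 mm from the middle of the press
- bolt_3 (a joint): how far that bolt has sunk in its bore (m), 0 at the start. A tight bolt stays put (less than 1 mm); the loose one slides down 8 mm to its stop under a push of about 3 N and stays down. Which of the three is loose changes every time
- cap_3 (a joint): cap of the left-hand (seen from the robot) bolt: steel plate 62 mm long, 50 mm wide, 6 mm thick, hinged on the side towards the pan; 0 = shut (flat), grows as its tab is lifted up and over towards the pan (rad), stop at 1.5. Springs shut by itself: about 1 to 2 N at the tab holds it open
- tab_3 (a point): centre of the upright orange tab at the outer end of that cap: 24 mm wide parallel to the cap's hinge, 12 mm thick, 36 mm tall (57 to 93 mm above the bench with the cap shut). Its z axis points up out of the cap plate, y runs along the hinge, -x points away from the pan. With the cap shut it lies 42 mm outward of the bolt's axis, 72 mm outward of the cap's hinge axis and 20 mm above it; free space on both 24 mm-apart sides
- cap_3_hinge (a point): middle of that cap's hinge axis, 55 mm above the bench, 30 mm from the bolt's axis towards the pan; does not move
- core_center (a point): bystander: centre of a short cardboard core tube standing on end, 76 mm across, 55 mm tall
- beaker_center (a point): bystander: centre of a glass beaker, about 64 mm across, 75 mm tall
- spanner: bystander: steel spanner lying flat on the bench to the left of the press; origin at its middle underside

How it is judged (in metres and radians):
On the way, in this order (a step that is already met when the one before it is completed fails the run):
1. the lid is shut (value of joint lid below 0.04 rad), for 0.2 s.
2. the loose bolt has been found: tapped down in its bore (value of joint any of bolt_1, bolt_2, bolt_3 above 0.005 m), for 0.2 s.
3. its cap is lifted (((value of joint bolt_1 above 0.005 m and value of joint cap_1 above 0.6 rad) or (value of joint bolt_2 above 0.005 m and value of joint cap_2 above 0.6 rad) or (value of joint bolt_3 above 0.005 m and value of joint cap_3 above 0.6 rad))), for 0.2 s.
At the end, for the whole second after the job is handed in: the lid is shut (within 0.04 rad), the loose bolt is down more than 5 mm, its cap is held up by the fingers more than 0.6 rad open, and the core tube, beaker and spanner are within 30 mm of where they stood (value of joint lid below 0.04 rad and ((value of joint bolt_1 above 0.005 m and value of joint cap_1 above 0.6 rad and contact force between the fingers and cap_1 above 0.3 N) or (value of joint bolt_2 above 0.005 m and value of joint cap_2 above 0.6 rad and contact force between the fingers and cap_2 above 0.3 N) or (value of joint bolt_3 above 0.005 m and value of joint cap_3 above 0.6 rad and contact force between the fingers and cap_3 above 0.3 N)) and distance of each of core_center, beaker_center, spanner from where it was at the start of the episode below 0.03 m); the arm keeps its last pose, push and grip.
It fails at once if the cap of a bolt that has not been found loose is lifted ((value of joint cap_1 above 0.25 rad and value of joint bolt_1 below 0.004 m) or (value of joint cap_2 above 0.25 rad and value of joint bolt_2 below 0.004 m) or (value of joint cap_3 above 0.25 rad and value of joint bolt_3 below 0.004 m)).
It fails at once if a bystander is pushed away or tipped over (distance of any of core_center, beaker_center, spanner from where it was at the start of the episode above 0.03 m or angle between any of core_center, beaker_center's own z axis and vertical above 0.5 rad).
It also fails if it takes over 61 s, if anything falls off the work surface, if the arm or the gripper's body presses on something with over 40 N, if the wrist force passes 120 N, or if a joint passes its speed limit or range.

### The arm

A 7-joint arm with a two-finger parallel gripper is mounted at the origin on the work surface. World frame = base frame: x ahead of the robot, y to its left, z up, the work surface at z = 0. Lengths are in mm, angles in rad, forces in N, time in s.
With the tool pointing down it reaches from about 400 to 875 mm from the base axis. Payload 4.4 kg.
Tool frame: the origin (TCP) lies midway between the tips of the shut fingers; the grasp point (between the pads) lies 19 mm behind it (ctrl.pinch_z is the distance from the TCP to the grasp point, in mm); z points along the fingers, y is the line along which they close (so a half turn about z gives the same grasp; the last joint's range is limited). The gripper opens to 85 mm and grips with 20 to 120 N. Pads are 22 mm wide; open, the fingers measure 114 mm over their backs; the gripper's body (76 mm by 85 mm) begins 54 mm behind the grasp point. The pads swing forward as they close: fully open they stand 13 mm farther back than shut.
Start: joints at [1.12, 0.628, 0.038, 1.517, -0.027, 0.996, -0.02], TCP at [244.021, -602.471, 231.313] pointing down, gripper open.
Joint ranges: [-3.06, 3.06], [-0.37, 2.12], [-1.25, 1.32], [0.18, 2.47], [-1.1, 4.24], [0.23, 1.98], [-2.94, 2.94]. Speed limits (rad/s): [2.57, 2.57, 3.14, 3.14, 3.14, 3.14, 3.14].

### API

Orientations are given as [roll, pitch, yaw] about the fixed x, y, z axes, in that order (R = Rz(yaw) Ry(pitch) Rx(roll)).
In Python, from cell import read_state, cams, order, ctrl gives the robot as it stands.
- The arm moves only by the tool move_arm, never from a script. Its argument "targets" is text: rows parted by semicolons, each of 7 numbers parted by spaces: the gripper's target within -1 to 1 (fully open at 1, half-way at 0, shut at -1), then the shift along the tool's x, y, z in cm, then the turn, a rotation vector about the tool's x, y, z in degrees. A call has 1 to 5 rows; each row shifts and turns the commanded pose from where the row before left it, along the tool's axes as they then stand; what a row does not reach is not made up. A row lasts 1/12 s, in which the tool goes at most 41.7 mm and 7.16 degrees, less where a joint would pass 70% of its speed; a pose out of reach is approached as far as the arm can. A call with a gripper value outside its range is refused whole. The fingers move at their own pace and stop on an object; the grip force is fixed at half the most. Time passes only in rows, so rows that do not move let the fingers close. It gives the time, the measured TCP pose, the force, the opening and the grip force at its end, in the units of the state.
- read_state(): the state, without advancing time (a new reading comes with each control period).
- cams.get_image(name): name is "side" or "top" or "wrist"; returns a dict with "color" (420x560x3 uint8, red, green, blue), "fovy" (degrees; the focal length in pixels is half the picture's height over the tangent of half this angle, whatever the lens; pixels are square), "cx", "cy" (the principal point, pixels), "rvec" (rotation vector, rad) and "tvec" (3), from world to camera coordinates, as OpenCV has them. Camera axes: x right, y down, z forward; pixel columns grow to the right and rows downward; lengths in mm; the calibration is good to about 2 mm. A picture is of the moment at which its call begins. There is no depth.
- order.finish_job(): hands the job in; it is judged then, once.
The state is a dict: "clock": time; "qpos": joint angles; "qd": joint speeds; "tau": joint torques, N m; "eef_pos": TCP position; "tool_rot": TCP orientation; "force": force on the tool from outside, world axes, zero at the start; "torque": the same for the moment, N m; "width": finger opening in mm; "gripper_force": force on a finger pad.
Only numpy, scipy, OpenCV 4.12 (cv2) and the standard library are available. Lean on these libraries where they do the work, as an engineer would, in place of code of your own. Each camera call takes 0.05 s, during which the arm holds its last target. There are 200 camera calls.

## Working session

There is one attempt and no reset: what is moved stays moved. The work goes in short steps, Python scripts to look and compute and a tool call to move; the robot and the scene stay as the last step left them, time stands still between calls to the robot, and variables do not carry over. Pictures are saved under pics/ and viewed, at most 10 in all, crops included, and the job is handed in when it is done.

Besides the shell and the picture viewer there is one more tool, called after "Call:" by a JSON object that holds its "fn" and its "kwargs". move_arm: Moves the arm, as the interface text tells. Its arguments: {"type":"object","properties":{"targets":{"type":"string"}},"required":["targets"]}

```bash
ls; mkdir -p pics; cat > h.py <<'E'
import numpy as np, cv2, json
from cell import read_state, cams, order, ctrl
def grab(n,save=None):
    im=cams.get_image(n)
    if save: cv2.imwrite(f'pics/{save}.png',im['color'][:,:,::-1])
    return im
def cam(im):
    R=cv2.Rodrigues(np.array(im['rvec'],float))[0]; t=np.array(im['tvec'],float).ravel()
    f=im['color'].shape[0]/2/np.tan(np.radians(im['fovy'])/2)
    return R,t,f,im['cx'],im['cy']
def ray(im,u,v):
    R,t,f,cx,cy=cam(im); d=R.T@np.array([(u-cx)/f,(v-cy)/f,1]); return -R.T@t,d
def onz(im,u,v,z):
    o,d=ray(im,u,v); return o+d*(z-o[2])/d[2]
def proj(im,p):
    R,t,f,cx,cy=cam(im); q=R@np.array(p,float)+t; return np.array([f*q[0]/q[2]+cx,f*q[1]/q[2]+cy])
def blobs(mask,amin=30):
    n,l,s,c=cv2.connectedComponentsWithStats(mask.astype(np.uint8)*255)
    return [(s[i,4],*c[i].round(1),*s[i,:4]) for i in range(1,n) if s[i,4]>=amin]
E
python3 - <<'E'
from h import *
s=read_state(); print(s)
for n in ['top','side','wrist']:
    im=grab(n,n+'0'); print(n,im['fovy'],ray(im,im['cx'],im['cy']))
E
```

```text
pics
{'clock': 0.0, 'qpos': array([ 1.12016108,  0.6293624 ,  0.03846251,  1.51835981, -0.02698821,
        0.99630088, -0.02000096]), 'qd': array([-3.20835407e-03, -3.73843754e-05,  2.91270081e-04, -3.92489833e-05,
        6.38907144e-04,  1.88162059e-04, -3.09155172e-05]), 'tau': array([ 8.16593056e-04, -5.63396144e+01,  1.22643046e+00, -1.93442738e+01,
        1.09215238e-02,  1.04006269e-02, -6.60388693e-06]), 'eef_pos': array([ 243.792777  , -601.87663056,  230.3815509 ]), 'tool_rot': array([-3.13968142e+00,  4.79456652e-05,  3.84824305e-01]), 'force': array([-0.00504975, -0.37164477,  0.37443287]), 'torque': array([ 0.00861966, -0.01927696,  0.05779694]), 'gripper_force': 0.0, 'width': 85.53597199928846}
top 46.30996176402091 (array([ 370.87350379,   37.78769093, 1217.83479459]), array([ 0.18402442,  0.00120763, -0.98292093]))
side 51.84133348295642 (array([241.73508091, 590.98201046, 714.58745418]), array([ 0.3612749 , -0.60283666, -0.71138485]))
wrist 68.4648876801945 (array([ 308.7275638 , -575.10826874,  371.41663223]), array([-0.25551346, -0.10195199, -0.96141493]))
```

View pics/top0.png

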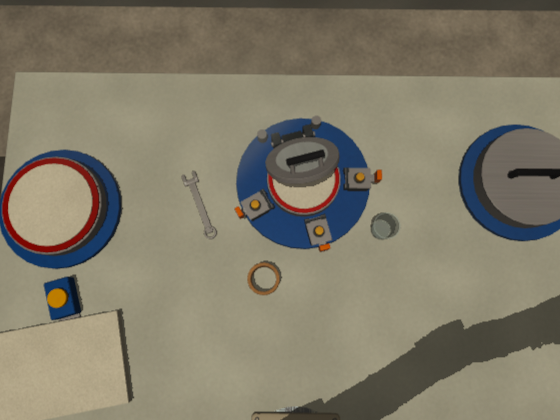

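View pics/side0.png

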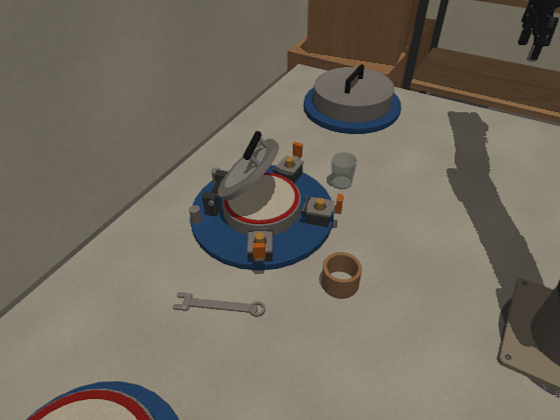

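```bash
python3 - <<'E'
from h import *
for n in ['top','side']:
    c=cv2.imread(f'pics/{n}0.png'); h=cv2.cvtColor(c,cv2.COLOR_BGR2HSV)
    for nm,lo,hi in [('orange',(5,150,100),(16,255,255)),('brass',(17,90,80),(32,255,255)),('blue',(95,90,40),(125,255,255))]:
        print(n,nm,*blobs(cv2.inRange(h,lo,hi)>0,25),sep='\n ')
E
```

```text
top
 orange
 (np.int32(50), np.float64(379.0), np.float64(174.5), np.int32(377), np.int32(170), np.int32(5), np.int32(10))
 (np.int32(47), np.float64(238.6), np.float64(211.4), np.int32(235), np.int32(207), np.int32(8), np.int32(10))
 (np.int32(58), np.float64(324.3), np.float64(246.8), np.int32(319), np.int32(243), np.int32(11), np.int32(8))
 (np.int32(213), np.float64(262.8), np.float64(277.6), np.int32(248), np.int32(263), np.int32(31), np.int32(31))
top
 brass
 (np.int32(62), np.float64(359.8), np.float64(176.2), np.int32(356), np.int32(172), np.int32(9), np.int32(9))
 (np.int32(62), np.float64(254.6), np.float64(204.0), np.int32(251), np.int32(200), np.int32(9), np.int32(9))
 (np.int32(65), np.float64(319.0), np.float64(230.2), np.int32(315), np.int32(226), np.int32(9), np.int32(9))
 (np.int32(305), np.float64(56.5), np.float64(297.8), np.int32(47), np.int32(288), np.int32(20), np.int32(20))
top
 blue
 (np.int32(6175), np.float64(301.8), np.float64(187.9), np.int32(237), np.int32(119), np.int32(132), np.int32(130))
 (np.int32(2534), np.float64(494.3), np.float64(193.5), np.int32
[... 843 characters left out ...]
p.int32(12))
 (np.int32(88), np.float64(259.4), np.float64(237.1), np.int32(255), np.int32(232), np.int32(10), np.int32(11))
side
 blue
 (np.int32(1392), np.float64(350.9), np.float64(118.2), np.int32(304), np.int32(88), np.int32(97), np.int32(46))
 (np.int32(41), np.float64(270.4), np.float64(169.1), np.int32(266), np.int32(165), np.int32(9), np.int32(8))
 (np.int32(560), np.float64(309.7), np.float64(188.3), np.int32(295), np.int32(173), np.int32(36), np.int32(38))
 (np.int32(4347), np.float64(255.1), np.float64(239.3), np.int32(190), np.int32(181), np.int32(143), np.int32(89))
 (np.int32(1211), np.float64(134.3), np.float64(397.8), np.int32(35), np.int32(382), np.int32(143), np.int32(38))
```

The top view shows the press at about (303,184), the bolts at (360,176), (319,230) and (255,204), the partly open lid with its bar at (305,158), the core at (263,278), the beaker at (384,226) and the spanner at (200,205). The side view agrees, and neither bystander is on the press itself.

```bash
python3 - <<'E'
from h import *
im=grab('top'); si=grab('side')
B={1:(359.8,176.2),2:(319.0,230.2),3:(254.6,204.0)}
T={1:(379,174.5),2:(324.3,246.8),3:(238.6,211.4)}
b={k:onz(im,*v,74) for k,v in B.items()}; t={k:onz(im,*v,90) for k,v in T.items()}
for k in b: print(k,b[k].round(1),t[k].round(1),np.linalg.norm((b[k]-t[k])[:2]), proj(si,b[k]).round(1),proj(si,t[k]).round(1))
# circle through the bolts
A=np.array([[2*b[k][0],2*b[k][1],1] for k in b]); y=np.array([b[k][0]**2+b[k][1]**2 for k in b])
c=np.linalg.solve(A,y); print('centre',c[:2],'r',np.sqrt(c[2]+c[0]**2+c[1]**2))
P=c[:2]
print('disc', onz(im,303,184,20))
for k in b: print(k,'dir',np.degrees(np.arctan2(*(b[k][:2]-P)[::-1])),np.degrees(np.arctan2(*(t[k]-b[k])[:2][::-1])))
ax=(P-b[2][:2]);ax/=np.linalg.norm(ax);yaw=np.arctan2(ax[1],ax[0]);print('press yaw',yaw)
# bar: black mask near
for n,i,(u0,v0,u1,v1) in [('top',im,(280,140,335,175)),('side',si,(235,125,270,165))]:
    g=i['color'].max(2)[v0:v1,u0:u1]<40
    bl=[(x[0],x[1]+u0,x[2]+v0)+x[3:] for x in blobs(g,20)]; print(n,bl)
for x in ((263,278,'core',55),(384,226,'beaker',75),(200,205,'spanner',5)): print(x[2],onz(im,x[0],x[1],x[3]).round())
# hinge
for L in (1.3,1.1,0.9,0.7,0.5):
    r=np.array([-155*np.cos(L)+40*np.sin(L),155*np.sin(L)+40*np.cos(L)])
    for off in (85,90,95):
        w=np.r_[P+ax*(off+r[0]),64+r[1]]; print(L,off,w.round(),proj(im,w).round(),proj(si,w).round())
E
```

```text
1 [ 654.8 -149.2   74. ] [ 655.5 -192.    90. ] 42.85291035492246 [288.2 158.8] [296.4 144.2]
2 [523.4 -51.1  74. ] [482.9 -61.9  90. ] 41.87023555868969 [319.  200.3] [338.6 197.9]
3 [584.2 101.4  74. ] [563.2 137.4  90. ] 41.66549358150109 [258.6 235.2] [257.6 245.4]
centre [653.06715459 -14.44531358] r 134.7534798835748
disc [646.52111642 -15.58652603  20.        ]
1 dir -89.24197556190853 -89.07109590272127
2 dir -164.2231372813832 -164.999448406629
3 dir 120.75545453501887 120.19840018756248
press yaw 0.2753582000750068
top [(np.int32(248), np.float64(305.1), np.float64(157.5), np.int32(7), np.int32(10), np.int32(38), np.int32(16))]
side [(np.int32(194), np.float64(251.9), np.float64(145.4), np.int32(8), np.int32(7), np.int32(18), np.int32(28))]
core [412.  79.  55.]
beaker [ 535. -204.   75.]
spanner [593. 242.   5.]
1.3 85 [732.   8. 224.] [296. 123.] [217. 129.]
1.3 90 [737.   9. 224.] [296. 121.] [215. 129.]
1.3 95 [742.  11. 224.] [295. 119.] [213. 129.]
1.1 85 [702.  -1. 220.] [300. 137.] [232. 133.]
1.1 90 [706.   1. 220.] [300. 135.] [230. 133.]
1.1 95 [711.   2. 220.] [299. 133.] [228. 132.]
0.9 85 [672.  -9. 210.] [304. 152.] [247. 139.]
0.9 90 [677.  -8. 210.] [303. 150.] [245. 139.]
0.9 95 [682.  -6. 210.] [303. 148.] [242. 138.]
0.7 85 [646. -17. 194.] [307. 166.] [260. 147.]
0.7 90 [650. -15. 194.] [306. 164.] [258. 147.]
0.7 95 [655. -14. 194.] [306. 162.] [256. 147.]
0.5 85 [622. -23. 173.] [310. 179.] [272. 157.]
0.5 90 [627. -22. 173.] [309. 177.] [270. 157.]
0.5 95 [632. -20. 173.] [308. 175.] [267. 157.]
```

```bash
cat > plan.py <<'E'
import numpy as np
from scipy.spatial.transform import Rotation as Ro
from cell import read_state
def plan(wps,g,smax=40,amax=7.0):
    "wps: list of (xyz, rpy or None[, n rows]); prints rows from the measured pose"
    s=read_state(); p=np.array(s['eef_pos'],float); R=Ro.from_euler('xyz',s['tool_rot']); rows=[]
    for w in wps:
        q=np.array(w[0],float); Q=R if w[1] is None else Ro.from_euler('xyz',w[1])
        d=(R.inv()*Q).as_rotvec(); n=int(max(1,np.ceil(np.linalg.norm(q-p)/smax),np.ceil(np.degrees(np.linalg.norm(d))/amax)))
        if len(w)>2: n=max(n,w[2])
        for i in range(n):
            a=R.inv().apply((q-p)/n)/10; t=np.degrees(d/n)
            rows.append(f"{g:g} "+" ".join(f"{v:.2f}" for v in a)+" "+" ".join(f"{v:.1f}" for v in t)); R=R*Ro.from_rotvec(d/n)
        p=q
    for i in range(0,len(rows),5): print("; ".join(rows[i:i+5]))
E
python3 - <<'E'
from plan import *
plan([((668,-10,245),(np.pi,0,1.84))],-1)
E
```

```text
-1 3.24 -2.05 -0.07 -0.0 -0.0 -4.4; -1 3.39 -1.80 -0.07 -0.0 -0.0 -4.4; -1 3.51 -1.53 -0.07 -0.0 -0.0 -4.4; -1 3.62 -1.26 -0.07 -0.0 -0.0 -4.4; -1 3.71 -0.98 -0.07 -0.0 -0.0 -4.4
-1 3.77 -0.69 -0.07 -0.0 -0.0 -4.4; -1 3.81 -0.40 -0.07 -0.0 -0.0 -4.4; -1 3.83 -0.11 -0.07 -0.0 -0.0 -4.4; -1 3.83 0.18 -0.07 -0.0 -0.0 -4.4; -1 3.80 0.48 -0.07 -0.0 -0.0 -4.4
-1 3.76 0.77 -0.07 -0.0 -0.0 -4.4; -1 3.69 1.05 -0.07 -0.0 -0.0 -4.4; -1 3.60 1.33 -0.07 -0.0 -0.0 -4.4; -1 3.48 1.60 -0.07 -0.0 -0.0 -4.4; -1 3.35 1.86 -0.07 -0.0 -0.0 -4.4
-1 3.20 2.11 -0.07 -0.0 -0.0 -4.4; -1 3.03 2.35 -0.07 -0.0 -0.0 -4.4; -1 2.84 2.58 -0.07 -0.0 -0.0 -4.4; -1 2.63 2.79 -0.07 -0.0 -0.0 -4.4
```

Call:
{"fn": "move_arm", "kwargs": {"targets": "-1 3.24 -2.05 -0.07 0 0 -4.4; -1 3.39 -1.8 -0.07 0 0 -4.4; -1 3.51 -1.53 -0.07 0 0 -4.4; -1 3.62 -1.26 -0.07 0 0 -4.4; -1 3.71 -0.98 -0.07 0 0 -4.4"}}

```text
clock: 0.67
eef_pos: [356.3, -445.0, 234.9]
tool_rot: [3.142, -0.0, 0.772]
force: [0.4, 0.3, 0.3]
width: 25.3
gripper_force: 0.0
```

Call:
{"fn": "move_arm", "kwargs": {"targets": "-1 3.77 -0.69 -0.07 0 0 -4.4; -1 3.81 -0.4 -0.07 0 0 -4.4; -1 3.83 -0.11 -0.07 0 0 -4.4; -1 3.83 0.18 -0.07 0 0 -4.4; -1 3.8 0.48 -0.07 0 0 -4.4"}}

```text
clock: 1.08
eef_pos: [467.7, -289.1, 238.5]
tool_rot: [3.141, 0.0, 1.156]
force: [0.3, -0.7, 0.2]
width: -0.1
gripper_force: 0.0
```

Call:
{"fn": "move_arm", "kwargs": {"targets": "-1 3.76 0.77 -0.07 0 0 -4.4; -1 3.69 1.05 -0.07 0 0 -4.4; -1 3.6 1.33 -0.07 0 0 -4.4; -1 3.48 1.6 -0.07 0 0 -4.4; -1 3.35 1.86 -0.07 0 0 -4.4"}}

```text
clock: 1.5
eef_pos: [578.9, -132.9, 242.0]
tool_rot: [3.141, 0.0, 1.54]
force: [-1.0, -0.9, -0.5]
width: 0.0
gripper_force: 0.0
```

Call:
{"fn": "move_arm", "kwargs": {"targets": "-1 3.2 2.11 -0.07 0 0 -4.4; -1 3.03 2.35 -0.07 0 0 -4.4; -1 2.84 2.58 -0.07 0 0 -4.4; -1 2.63 2.79 -0.07 0 0 -4.4; -1 0 0 0 0 0 0"}}

```text
clock: 1.92
eef_pos: [670.1, 1.3, 244.6]
tool_rot: [3.136, -0.007, 1.857]
force: [-0.3, 2.8, -0.0]
width: 0.0
gripper_force: 0.0
```

```bash
python3 - <<'E'
from h import *
a=grab('wrist'); b=grab('side')
c=np.hstack([a['color'][60:420,100:500],b['color'][60:420,100:500]])[:,:,::-1]
cv2.imwrite('pics/c1.png',c); print(read_state()['eef_pos'],read_state()['tool_rot'])
E
```

```text
[667.20218639  -7.06514597 244.010969  ] [-3.14126177e+00 -1.11171832e-03  1.84701891e+00]
```

View pics/c1.png

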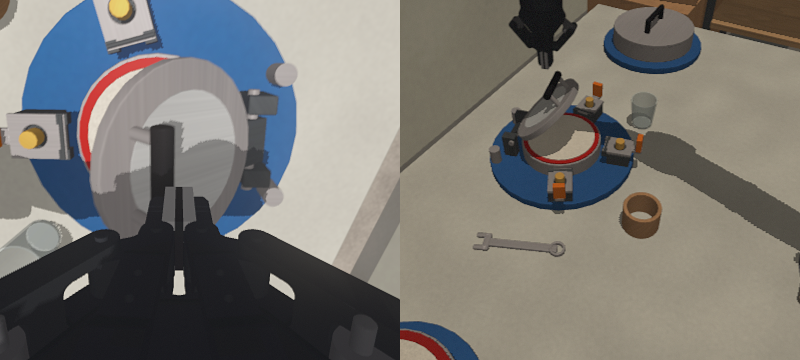

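The wrist view shows the shut fingertips above the bar, slightly to its hinge side; the lid is at about 0.8 rad. I'll push the bar down along its arc.

```bash
python3 - <<'E'
from plan import *
P=np.array([653.1,-14.4]);y=0.272;ax=np.array([np.cos(y),np.sin(y)]);H=P+90*ax
w=[]
for L,o,dz in [(0.8,6,12),(.7,6,8),(.6,5,7),(.5,4,6),(.4,3,6),(.3,2,6),(.2,2,6),(.1,1,6),(0.03,0,6),(-.03,0,6)]:
    r=np.array([-155*np.cos(L)+40*np.sin(L),155*np.sin(L)+40*np.cos(L)])
    w.append((np.r_[H+ax*(r[0]+o),64+r[1]+dz],(np.pi,0,1.843) if not w else None)); print(w[-1][0].round())
plan(w,-1)
E
```

```text
[669. -10. 215.]
[656. -14. 202.]
[643. -17. 192.]
[631. -21. 179.]
[620. -24. 167.]
[610. -26. 154.]
[603. -28. 140.]
[596. -30. 125.]
[592. -32. 115.]
[589. -32. 105.]
-1 -0.33 0.11 2.89 -0.0 -0.1 0.2; -1 0.00 -1.35 1.26 0.0 0.0 0.0; -1 0.00 -1.36 1.09 0.0 0.0 0.0; -1 0.00 -1.25 1.21 0.0 0.0 0.0; -1 0.00 -1.13 1.22 0.0 0.0 0.0
-1 0.00 -1.01 1.32 0.0 0.0 0.0; -1 0.00 -0.77 1.40 0.0 0.0 0.0; -1 0.00 -0.73 1.47 0.0 0.0 0.0; -1 0.00 -0.45 1.06 0.0 0.0 0.0; -1 0.00 -0.24 0.93 0.0 0.0 0.0
```

Call:
{"fn": "move_arm", "kwargs": {"targets": "-1 -0.33 0.11 2.89 0 0 0; -1 0 -0.6 0.6 0 0 0; -1 0 -0.75 0.66 0 0 0; -1 0 -1.36 1.09 0 0 0; -1 0 -1.25 1.21 0 0 0"}}

```text
clock: 2.43
eef_pos: [630.5, -25.0, 181.3]
tool_rot: [3.14, 0.002, 1.841]
force: [1.8, -0.3, 2.4]
width: -0.1
gripper_force: 1.3
```

```bash
python3 - <<'E'
from h import *
b=grab('side'); u=(230,120,270,170)
for u0,v0,u1,v1 in [u]: print(read_state()['eef_pos'],read_state()['force'])
cv2.imwrite('pics/c2.png',cv2.resize(b['color'][60:260,150:370][:,:,::-1],None,fx=2.5,fy=2.5))
E
```

```text
[625.82282513 -26.43581623 178.27089957] [-2.87218628 -1.59712135 -1.61678354]
```

View pics/c2.png

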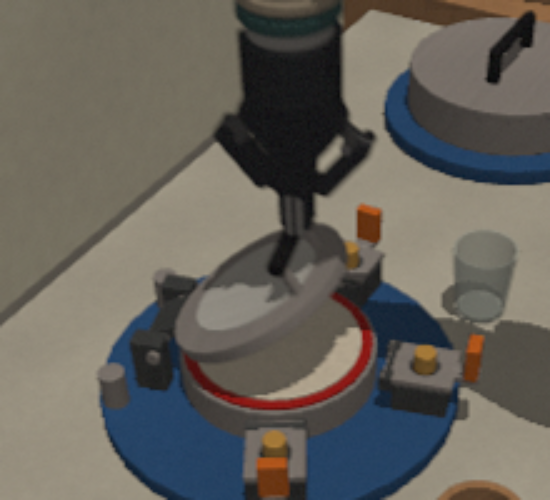

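The fingertips are on the bar and the lid has come down to about 0.5 rad, so I'll continue along the arc.

Call:
{"fn": "move_arm", "kwargs": {"targets": "-1 0 -0.7 1.1 0 0 0; -1 0 -0.95 1.32 0 0 0; -1 0 -0.77 1.4 0 0 0; -1 0 -0.7 1.47 0 0 0; -1 0 -0.4 1.06 0 0 0"}}

```text
clock: 2.9
eef_pos: [591.2, -36.1, 115.7]
tool_rot: [-3.131, 0.001, 1.84]
force: [-6.8, -1.1, 5.0]
width: -0.3
gripper_force: 4.5
```

Call:
{"fn": "move_arm", "kwargs": {"targets": "-1 0 -0.2 0.6 0 0 0; -1 0 0 0.4 0 0 0; -1 0 0 0 0 0 0; -1 0 0 0 0 0 0"}}

```text
clock: 3.23
eef_pos: [589.4, -36.6, 108.1]
tool_rot: [-3.13, 0.002, 1.84]
force: [-12.0, -2.9, 19.8]
width: -0.3
gripper_force: 10.8
```

```bash
python3 - <<'E'
from h import *
b=grab('side'); w=grab('wrist')
print(read_state()['eef_pos'],read_state()['force'])
cv2.imwrite('pics/c3.png',np.hstack([cv2.resize(b['color'][100:260,170:330][:,:,::-1],(400,400)),w['color'][10:410,100:500][:,:,::-1]]))
E
```

```text
[589.4470716  -36.60558067 108.12477776] [-12.10404338  -3.72599789  18.91873642]
```

View pics/c3.png

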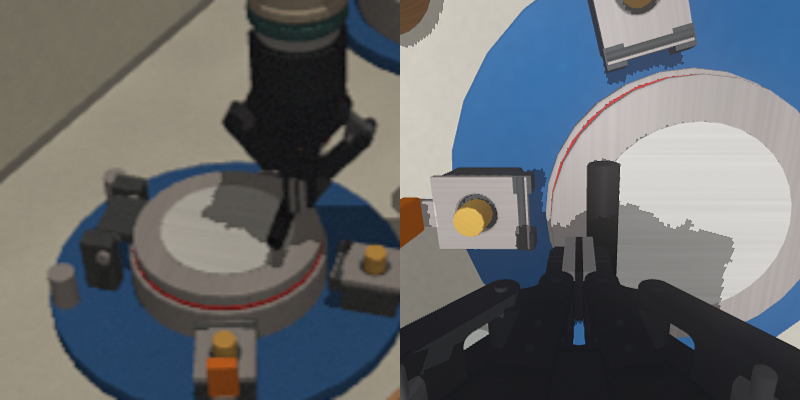

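The lid is nearly shut, but the tip has slid to the robot side of the bar. I'll lift, shift 11 mm towards the hinge and press straight down.

Call:
{"fn": "move_arm", "kwargs": {"targets": "-1 0 -0.3 -2.0 0 0 0; -1 0 1.4 0 0 0 0; -1 0 0 0.8 0 0 0; -1 0 0 0.8 0 0 0; -1 0 0 0 0 0 0"}}

```text
clock: 3.75
eef_pos: [606.1, -30.9, 111.7]
tool_rot: [3.14, 0.002, 1.843]
force: [0.1, -0.6, 13.6]
width: -0.2
gripper_force: 6.9
```

Call:
{"fn": "move_arm", "kwargs": {"targets": "-1 0 0 0.3 0 0 0; -1 0 0 0 0 0 0"}}

```text
clock: 3.92
eef_pos: [606.3, -30.9, 111.4]
tool_rot: [3.14, 0.003, 1.843]
force: [-6.3, -0.2, 33.2]
width: -0.1
gripper_force: 16.7
```

The lid is shut (bar top at 111.5, 33 N). Next I tap the bolts, starting with bolt 1.

```bash
python3 - <<'E'
from plan import *
plan([((606,-31,135),None),((655,-149,130),(np.pi,0,1.58)),((655,-149,84),None),((655,-149,70),None,2)],-1)
E
```

```text
-1 -0.01 -0.02 -2.36 0.0 0.0 0.0; -1 -3.17 0.39 0.13 0.0 0.0 3.8; -1 -3.14 0.59 0.13 0.0 0.0 3.8; -1 -3.09 0.80 0.13 0.0 0.0 3.8; -1 -3.03 1.00 0.13 0.0 0.0 3.8
-1 -0.00 -0.00 2.30 0.0 0.0 0.0; -1 -0.00 -0.00 2.30 0.0 0.0 0.0; -1 -0.00 -0.00 0.70 0.0 0.0 0.0; -1 -0.00 -0.00 0.70 0.0 0.0 0.0
```

Call:
{"fn": "move_arm", "kwargs": {"targets": "-1 0 0 -3.0 0 0 0; -1 -3.17 0.39 0.1 0 0 3.8; -1 -3.14 0.59 0.1 0 0 3.8; -1 -3.09 0.8 0.1 0 0 3.8; -1 -3.03 1.0 0.1 0 0 3.8"}}

```text
clock: 4.33
eef_pos: [652.9, -150.0, 132.0]
tool_rot: [-3.138, 0.0, 1.575]
force: [1.4, 0.3, -0.1]
width: 0.5
gripper_force: 0.0
```

```bash
python3 - <<'E'
from h import *
w=grab('wrist')
s=read_state();print(s['eef_pos'],s['tool_rot'],s['force'])
h=cv2.cvtColor(w['color'],cv2.COLOR_RGB2HSV)
for z,nm,lo,hi in [(85,'orange',(5,150,100),(16,255,255)),(74,'brass',(17,90,80),(32,255,255))]:
    for b in blobs(cv2.inRange(h,lo,hi)>0,60): print(nm,b,onz(w,b[1],b[2],z).round(1))
E
```

```text
[ 654.76404518 -159.65314263  131.52241179] [-3.14079427  0.00741201  1.56373519] [ 3.73068983 -6.17665958  0.13141219]
orange (np.int32(1080), np.float64(15.0), np.float64(93.9), np.int32(0), np.int32(74), np.int32(38), np.int32(37)) [501.2 -65.6  85. ]
brass (np.int32(1325), np.float64(76.4), np.float64(75.5), np.int32(53), np.int32(58), np.int32(49), np.int32(36)) [531.6 -54.3  74. ]
brass (np.int32(710), np.float64(282.2), np.float64(225.8), np.int32(268), np.int32(210), np.int32(29), np.int32(32)) [ 655.3 -148.8   74. ]
```

Call:
{"fn": "move_arm", "kwargs": {"targets": "-1 0 0 0 0 0 0; -1 0 0 2.2 0 0 0; -1 0 0 2.0 0 0 0; -1 0 0 0.5 0 0 0; -1 0 0 0 0 0 0"}}

```text
clock: 4.8
eef_pos: [651.7, -147.0, 83.7]
tool_rot: [-3.135, -0.001, 1.58]
force: [-0.8, 0.0, -0.2]
width: 0.0
gripper_force: 0.0
```

Call:
{"fn": "move_arm", "kwargs": {"targets": "-1 -0.1 0.3 0.6 0 0 0; -1 0 0 0.5 0 0 0; -1 0 0 0.2 0 0 0; -1 0 0 0.2 0 0 0; -1 0 0 0 0 0 0"}}

```text
clock: 5.22
eef_pos: [658.2, -148.9, 74.0]
tool_rot: [3.14, 0.001, 1.579]
force: [-3.4, 1.7, 10.3]
width: 0.3
gripper_force: 5.0
```

Bolt 1 holds at z = 74 under 10 N, so it is tight. Bolt 3 is next.

```bash
python3 - <<'E'
from plan import *
plan([((655,-149,112),None),((640,-120,148),None),((584.2,101.4,135),(np.pi,0,2.10)),((584.2,101.4,84),None,3)],-1)
E
```

```text
-1 -0.01 -0.32 -3.80 0.0 0.0 0.0; -1 1.45 -0.74 -1.80 0.0 0.0 0.0; -1 1.45 -0.74 -1.80 0.0 0.0 0.0; -1 3.70 -0.90 0.21 0.0 0.0 -5.0; -1 3.76 -0.58 0.21 0.0 0.0 -5.0
-1 3.80 -0.25 0.21 0.0 0.0 -5.0; -1 3.80 0.08 0.22 0.0 0.0 -5.0; -1 3.78 0.41 0.22 0.0 0.0 -5.0; -1 3.73 0.74 0.22 0.0 0.0 -5.0; -1 -0.00 -0.00 1.70 0.0 0.0 0.0
-1 -0.00 -0.00 1.70 0.0 0.0 0.0; -1 -0.00 -0.00 1.70 0.0 0.0 0.0
```

Call:
{"fn": "move_arm", "kwargs": {"targets": "-1 0 -0.32 -4.0 0 0 0; -1 1.45 -0.74 -1.9 0 0 0; -1 1.45 -0.74 -1.9 0 0 0; -1 3.7 -0.9 0.21 0 0 -5; -1 3.76 -0.58 0.21 0 0 -5"}}

```text
clock: 5.63
eef_pos: [621.9, -47.3, 147.8]
tool_rot: [3.137, 0.003, 1.753]
force: [-0.0, 0.8, -0.2]
width: -0.4
gripper_force: 0.0
```

Call:
{"fn": "move_arm", "kwargs": {"targets": "-1 3.8 -0.25 0.21 0 0 -5; -1 3.8 0.08 0.22 0 0 -5; -1 3.78 0.41 0.22 0 0 -5; -1 3.73 0.74 0.22 0 0 -5; -1 0 0 0 0 0 0"}}

```text
clock: 6.05
eef_pos: [580.7, 112.4, 137.7]
tool_rot: [3.138, -0.007, 2.118]
force: [-0.1, 1.3, 0.1]
width: 0.2
gripper_force: 0.0
```

Call:
{"fn": "move_arm", "kwargs": {"targets": "-1 0 0 1.5 0 0 0; -1 0 0 1.5 0 0 0; -1 0 0 1.0 0 0 0; -1 0 0 0.5 0 0 0; -1 0 0 0 0 0 0"}}

```text
clock: 6.47
eef_pos: [582.8, 100.8, 90.8]
tool_rot: [-3.14, -0.0, 2.102]
force: [0.0, -0.3, -0.1]
width: -0.1
gripper_force: 0.0
```

```bash
python3 - <<'E'
from plan import *
s=read_state();print(s['eef_pos'],s['tool_rot'])
plan([((584.2,101.4,84),(np.pi,0,2.10))],-1)
E
```

```text
[582.75154268 100.75880009  90.82688156] [-3.13990894e+00 -3.95517057e-04  2.10174631e+00]
-1 -0.02 0.16 0.68 -0.1 -0.0 0.1
```

Call:
{"fn": "move_arm", "kwargs": {"targets": "-1 0 0.16 0.8 0 0 0; -1 0 0 0.5 0 0 0; -1 0 0 0.4 0 0 0; -1 0 0 0.3 0 0 0; -1 0 0 0 0 0 0"}}

```text
clock: 6.88
eef_pos: [584.7, 101.9, 71.4]
tool_rot: [-3.141, -0.0, 2.102]
force: [-0.2, 0.8, 1.1]
width: -0.2
gripper_force: 0.0
```

Call:
{"fn": "move_arm", "kwargs": {"targets": "-1 0 0 0.3 0 0 0; -1 0 0 0.4 0 0 0; -1 0 0 0.2 0 0 0; -1 0 0 0 0 0 0; -1 0 0 0 0 0 0"}}

```text
clock: 7.3
eef_pos: [585.1, 102.1, 65.9]
tool_rot: [3.14, 0.002, 2.102]
force: [-5.4, -3.0, 25.8]
width: 0.4
gripper_force: 12.7
```

Bolt 3 sank to 66 (8 mm), so it is the loose one. I'll lift off, open part way and move over tab 3.

```bash
python3 - <<'E'
from plan import *
plan([((584.5,101.5,125),None),((561.0,141,125),(np.pi,0,2.103))],0.2)
E
```

```text
0.2 -0.02 -0.04 -2.96 0.0 0.0 0.0; 0.2 -0.02 -0.04 -2.96 0.0 0.0 0.0; 0.2 2.30 -0.01 -0.00 0.0 0.1 -0.0; 0.2 2.30 -0.01 -0.00 0.0 0.1 -0.0
```

Call:
{"fn": "move_arm", "kwargs": {"targets": "-1 0 0 -3.3 0 0 0; -1 0 0 -3.2 0 0 0; 0.2 2.3 0 0 0 0 0; 0.2 2.3 0 0 0 0 0; 0.2 0 0 0 0 0 0"}}

```text
clock: 7.72
eef_pos: [559.1, 147.1, 128.6]
tool_rot: [3.14, -0.004, 2.108]
force: [-0.0, 1.0, 0.2]
width: 35.7
gripper_force: 0.0
```

```bash
python3 - <<'E'
from h import *
w=grab('wrist','w4')
s=read_state();print(s['eef_pos'],s['tool_rot'],s['width'])
h=cv2.cvtColor(w['color'],cv2.COLOR_RGB2HSV)
for z,nm,lo,hi in [(90,'orange',(5,150,100),(16,255,255)),(66,'brass',(17,90,80),(32,255,255))]:
    for b in blobs(cv2.inRange(h,lo,hi)>0,60): print(nm,b,onz(w,b[1],b[2],z).round(1))
E
```

```text
[560.09154656 144.68454459 128.1287967 ] [ 3.14069904e+00 -1.60212831e-03  2.10682382e+00] 42.882086438098504
orange (np.int32(1176), np.float64(275.5), np.float64(244.4), np.int32(257), np.int32(228), np.int32(38), np.int32(33)) [560.2 142.7  90. ]
brass (np.int32(678), np.float64(275.7), np.float64(285.5), np.int32(263), np.int32(270), np.int32(26), np.int32(32)) [581.8 106.   66. ]
```

View pics/w4.png

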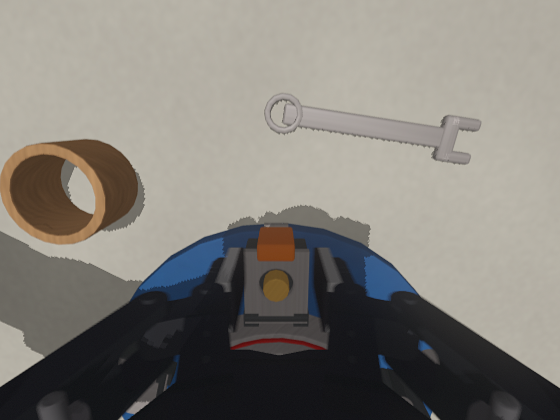

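The tab (275,244) sits centrally between the open fingers, with the sunken bolt behind it; the core and spanner are well clear. I'll descend.

Call:
{"fn": "move_arm", "kwargs": {"targets": "0.2 0 0 2.0 0 0 0; 0.2 0 0 2.0 0 0 0; 0.2 0 0 1.6 0 0 0; 0.2 0 0 0.4 0 0 0; 0.2 0 0 0 0 0 0"}}

```text
clock: 8.18
eef_pos: [560.6, 140.6, 66.2]
tool_rot: [-3.139, -0.0, 2.102]
force: [-0.5, -0.6, 0.9]
width: 51.4
gripper_force: 0.0
```

Call:
{"fn": "move_arm", "kwargs": {"targets": "-1 0 0 0 0 0 0; -1 0 0 0 0 0 0; -1 0 0 0 0 0 0; -1 0 0 0 0 0 0; -1 0 0 0 0 0 0"}}

```text
clock: 8.6
eef_pos: [560.7, 141.1, 68.4]
tool_rot: [-3.14, 0.001, 2.102]
force: [-4.8, -2.0, 4.6]
width: 22.9
gripper_force: 60.3
```

The tab is gripped (22.9 mm, 60 N). I'll work out the arc about cap hinge 3.

```bash
python3 - <<'E'
from plan import *
b=np.array([584.2,101.4]);a=np.radians(120.5);o=np.array([np.cos(a),np.sin(a)]);H=b-30*o
s=read_state();p=s['eef_pos'];R=Ro.from_euler('xyz',s['tool_rot'])
d0=(p[:2]-H)@o;h0=p[2]-55;t0=(p[:2]-H)@np.array([-o[1],o[0]]);print(d0,h0,t0)
w=[]
for A in np.linspace(0.09,0.9,10):
    d=d0*np.cos(A)-h0*np.sin(A);h=h0*np.cos(A)+d0*np.sin(A)
    w.append((np.r_[p[:2]+(d-d0)*o,55+h],(R*Ro.from_rotvec([0,A,0])).as_euler('xyz')))
print(w[-1]); plan(w,-1)
E
```

```text
76.13046514299539 13.428784206665341 0.0797073495233393
(array([580.67786433, 107.22235288, 122.98250811]), array([-3.13967954, -0.89949642,  2.10053433]))
-1 -0.15 -0.00 -0.68 0.0 5.2 -0.0; -1 -0.15 -0.00 -0.68 -0.0 5.2 0.0; -1 -0.15 -0.00 -0.68 -0.0 5.2 -0.0; -1 -0.15 -0.00 -0.68 0.0 5.2 -0.0; -1 -0.15 -0.00 -0.68 0.0 5.2 -0.0
-1 -0.15 -0.00 -0.68 -0.0 5.2 0.0; -1 -0.15 -0.00 -0.68 0.0 5.2 -0.0; -1 -0.15 0.00 -0.68 -0.0 5.2 0.0; -1 -0.15 0.00 -0.68 -0.0 5.2 -0.0; -1 -0.15 0.00 -0.68 0.0 5.2 -0.0
```

Call:
{"fn": "move_arm", "kwargs": {"targets": "-1 -0.15 0 -0.68 0 5.2 0; -1 -0.15 0 -0.68 0 5.2 0; -1 -0.15 0 -0.68 0 5.2 0; -1 -0.15 0 -0.68 0 5.2 0; -1 0 0 0 0 0 0"}}

```text
clock: 9.02
eef_pos: [565.3, 133.3, 95.1]
tool_rot: [-3.139, -0.375, 2.095]
force: [-7.3, 0.9, 6.7]
width: 22.8
gripper_force: 63.0
```

Call:
{"fn": "move_arm", "kwargs": {"targets": "-1 -0.15 0 -0.68 0 5.2 0; -1 -0.15 0 -0.68 0 5.2 0; -1 -0.15 0 -0.68 0 5.2 0; -1 -0.15 0 -0.68 0 5.2 0; -1 0 0 0 0 0 0"}}

```text
clock: 9.43
eef_pos: [574.8, 117.1, 116.1]
tool_rot: [-3.137, -0.74, 2.094]
force: [-6.1, -1.5, 9.8]
width: 22.5
gripper_force: 63.2
```

Call:
{"fn": "move_arm", "kwargs": {"targets": "-1 -0.15 0 -0.68 0 5.2 0; -1 -0.15 0 -0.68 0 5.2 0; -1 0 0 0 0 0 0; -1 0 0 0 0 0 0; -1 0 0 0 0 0 0"}}

```text
clock: 9.85
eef_pos: [580.1, 108.0, 123.8]
tool_rot: [-3.138, -0.912, 2.1]
force: [-5.9, -0.7, 7.8]
width: 22.5
gripper_force: 62.8
```

```bash
python3 - <<'E'
from h import *
w=grab('side'); t=grab('top')
s=read_state();print(s['eef_pos'],s['tool_rot'],s['width'],s['force'])
cv2.imwrite('pics/c5.png',np.hstack([cv2.resize(w['color'][100:300,160:360][:,:,::-1],(400,400)),cv2.resize(t['color'][100:300,210:410][:,:,::-1],(400,400))]))
E
```

```text
[580.13089083 108.03812172 123.82594139] [-3.13830867 -0.91108714  2.10046971] 22.633049764722234 [-5.57533276 -1.50268831  6.77161941]
```

View pics/c5.png

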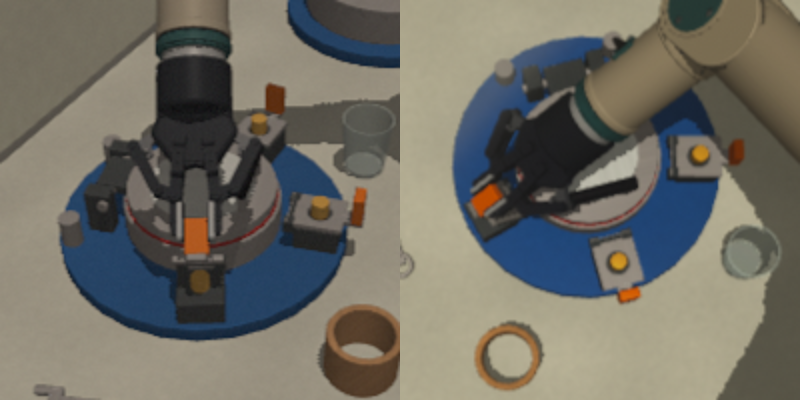

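The cap of bolt 3 is up about 0.9 rad in the fingers with the bolt exposed at crop position (200,280). The lid is shut and the bystanders are in place.

```bash
python3 -c "
from cell import order
print(order.finish_job())"
```

```text
the job is handed in; nothing more can be done
None
```

I shut the lid and found the left-hand bolt (bolt 3) loose: it sank 8 mm, after the right-hand one held under 10 N. I handed the job in with its cap held about 0.9 rad open, and the core tube, beaker and spanner looked undisturbed in the last pictures; no verdict came back.

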